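# Pin the orange roller

## Robot

A 6-joint arm with a two-finger parallel gripper is mounted at the origin on the work surface. World frame = base frame: x ahead of the robot, y to its left, z up, the work surface at z = 0. Lengths are in m, angles in rad, forces in N, time in s.
With the tool pointing down it reaches from about 0.275 to 0.825 m from the base axis. Payload 4.9 kg.
Tool frame: the origin (TCP) lies at the very end of the fingers, on their centre line; the grasp point (between the pads) lies 19 mm behind it; y points along the fingers, x is the direction in which the jaws open and shut, and the axes are right-handed (so a half turn about y gives the same grasp; the last joint's range is limited). The gripper opens to 85 mm and grips with 20 to 120 N. Pads are 22 mm wide; open, the fingers measure 114 mm over their backs; the gripper's body (76 mm by 85 mm) begins 54 mm behind the grasp point. The pads swing forward as they close: fully open they stand 13 mm farther back than shut.
Start: joints at [-1.285, 0.326, -0.193, 1.052, 0, 1.437], TCP at [0.224, -0.502, 0.231] pointing down, gripper open.
Joint ranges: [-2.65, 2.65], [-0.97, 1.79], [-1.3, 1.35], [-1.93, 2.1], [-1.47, 1.37], [-3.14, 3.14]. Speed limits (rad/s): [2.57, 2.57, 3.14, 3.14, 3.14, 3.14].

## Interface

Orientations are given as a 3x3 rotation matrix whose columns are the frame's x, y, z axes.
In Python, from workcell import arm gives the robot as it stands. The module is installed in compiled form; this text tells all that it offers.
- The arm moves only by the tool play_rows, never from a script. Its argument "motion" is one flat list of numbers, 7 for each row, row after row: the shift along the tool's x, y, z in mm, then the turn, a rotation vector about the tool's x, y, z in rad, then the closure, from 0 (fully open) to 1 (shut). A call has exactly 8 rows; each row is the pose to reach, as a shift and turn from the pose commanded when the call began, along the tool's axes at that moment; what a row does not reach only later rows make up. A row lasts 1/12 s, in which the tool goes at most 41.7 mm and 7.16 degrees, less where a joint would pass 70% of its speed; a pose out of reach is approached as far as the arm can. A call with a gripper value outside its range is refused whole. The fingers move at their own pace and stop on an object; the grip force is fixed at half the most. Time passes only in rows, so rows that repeat a pose let the fingers close, or fill a call up. It gives the time, the measured TCP pose, the force and the opening at its end, in the units of the state.
- arm.sense(): the state, without advancing time (a new reading comes with each control period).
- arm.capture(name): name is "scene" or "side" or "wrist"; returns the picture (400x640x3 uint8, blue, green, red); there is no depth.
- arm.calibration(name): a dict with "K" (3x3 intrinsics, pixels), "pose" (4x4, takes a point from camera to world coordinates). Camera axes: x right, y down, z forward; pixel columns grow to the right and rows downward; lengths in m; the calibration is good to about 2 mm. A picture is of the moment at which its call begins: read the wrist's pose just before it. calibration takes no time and is no camera call; for the wrist camera it gives the pose at the moment of the call.
- arm.hand_in(): hands the job in, once; it reports no verdict.
Trained networks look in the newest picture that a camera, given by its name, has taken for a name from the list of things; names that differ only in an ending like _2 or _b are one class to them, and where a whole thing is asked for, a point or a joint stands for the part that bears it (a point fixed in the world has none). Each returns a list of dicts, best first, with "conf" (0 to 1); they miss things now and then, are a little off and sometimes report something else, mostly with a low value. They report only what shows in the picture. A call takes as long as a camera call. They do not tell look-alikes from the thing itself.
- arm.recognise(camera, thing): "bbox" ([left, top, right, bottom] in pixels, round what is visible of it).
- arm.cut_out(camera, thing): "pixels" (400x640 bool, what is visible of it) and "bbox" ([left, top, right, bottom] in pixels, round what is visible of it).
The state is a dict: "clock": time; "joint_pos": joint angles; "qvel": joint speeds; "joint_torque": joint torques, N m; "tool_pos": TCP position; "ee_rot": TCP orientation; "contact_force": force on the tool from outside, world axes, zero at the start; "moment": the same for the moment, N m; "finger_gap": finger opening in m.
Only numpy, scipy, OpenCV 4.12 (cv2) and the standard library are available. Lean on these libraries where they do the work, as an engineer would, in place of code of your own. Each camera call takes 0.05 s, during which the arm holds its last target.

## Task

The orange roller on the welding bench must not slip off its shaft: push its linchpin fully home through the hole in the shaft, then swing the pin's brass wire ring all the way over the end of the shaft so that it hangs down and holds the pin. Leave the pin and ring of the grey roller's stand as they are.

Things in the scene. Friction and masses are not known exactly. Their poses are not given: they have to be found in the camera images.
- orange_stand: Fixed blue stand with orange roller. Origin: base underside, below the linchpin's axis; z up, x along the shaft to its free end. mm: base x -95..35, y ±45, 10 thick; upright plate x -78..-68, 70 wide, top z 108; level steel shaft 28 dia., axis z 85, free end x 20; roller 52 dia., x -64..-16, top z 111; washer to x -10. The linchpin stands upright at x 0, y 0, started in its hole.
- orange_pin (a joint): How far the orange roller's linchpin is pushed down, in m: 0 to 0.006 at the start, 0.025 fully home (firm stop, head on the shaft). Sliding takes about 7 N; it stays where left. 10 mm steel pin, black round head 22 mm in diameter, 21 mm tall; its flat top is 145 mm above the stand's origin minus this value (120 mm when home).
- orange_ring (a joint): Swing (rad) of its ring: a brass wire U, 5 mm wire, legs at y ±22, cross wire 60 mm from a level hinge line along y, 8 mm below the head's top. 0, the start: leaning back to -x on its stop, cross wire 32 mm behind and 51 above the hinge. 0.56 upright. 3.53: fully over, hanging round the shaft ahead of the pin, on its stop. Nearly free: past upright it falls over by its weight, before that back.
- grey_ring_tip (a point): Middle of the cross wire of the brass ring on the other stand: the same stand, pin and ring, but with a grey roller, its pin up and its ring leaning back. To be left alone. A loose hammer, a steel angle bracket and a plate with a hole lie around the stands.
Mind the look-alikes: they are no part of the job. Leave any green or red look-alike of the orange_stand alone.

How it is judged:
On the way, in this order (a step that is already met when the one before it is completed fails the run):
1. the orange roller's linchpin is pushed home (within 4 mm) while its ring still leans back (value of joint orange_pin above 0.021 m and value of joint orange_ring below 0.55 rad), for 0.2 s.
2. the ring is swung over the shaft's end (value of joint orange_ring above 3.2 rad), for 0.2 s.
At the end, for the whole second after the job is handed in: The orange roller's linchpin is home (within 4 mm of its stop) and its ring hangs at rest over the shaft (within 18 degrees of its stop) (value of joint orange_pin above 0.021 m and value of joint orange_ring above 3.2 rad and velocity of joint orange_ring between -0.2 and 0.2 rad/s); the robot touches nothing.
It fails at once if the grey roller's pin or ring is moved (ring tip by more than 10 mm) (distance of grey_ring_tip from where it was at the start of the episode above 0.01 m).
It also fails if it takes over 38 s, if anything falls off the work surface, if the arm or the gripper's body presses on something with over 40 N, if the wrist force passes 120 N, or if a joint passes its speed limit or range.

## Working session

There is one attempt and no reset: what is moved stays moved. The work goes in short steps, Python scripts to look and compute and a tool call to move; the robot and the scene stay as the last step left them, time stands still between calls to the robot, and variables do not carry over. Pictures are saved under pics/ and viewed, and the job is handed in when it is done.

Besides the shell and the picture viewer there is one more tool, called after ">>>" as name(argument=value, ...) on one line, values as JSON. play_rows: Moves the arm, as the interface text tells. Its arguments: {"type":"object","properties":{"motion":{"type":"array"}},"required":["motion"]}

```bash
mkdir -p pics; python3 - <<'E'
from workcell import arm
import cv2,numpy as np
for n in ["scene","side","wrist"]:
    im=arm.capture(n); cv2.imwrite(f"pics/{n}0.png",im)
    c=arm.calibration(n); print(n,np.round(c["K"],1).tolist(),np.round(c["pose"],3).tolist())
    for t in ["orange_stand","orange_pin","orange_ring"]:
        print(t,[(round(d["conf"],2),np.round(d["bbox"]).tolist()) for d in arm.recognise(n,t)])
s=arm.sense();print(s["clock"],s["tool_pos"],np.round(s["ee_rot"],3),s["contact_force"],s["finger_gap"])
E
```

```text
scene [[428.0, 0.0, 321.9], [0.0, 428.0, 200.9], [0.0, 0.0, 1.0]] [[0.847, 0.398, -0.353, 0.985], [0.532, -0.654, 0.538, -0.563], [-0.017, -0.643, -0.766, 1.01], [0.0, 0.0, 0.0, 1.0]]
orange_stand [(0.81, [249.0, 158.0, 295.0, 211.0]), (0.61, [332.0, 134.0, 372.0, 187.0]), (0.57, [305.0, 168.0, 354.0, 232.0])]
orange_pin [(0.71, [348.0, 134.0, 364.0, 155.0]), (0.67, [270.0, 164.0, 285.0, 175.0]), (0.56, [332.0, 184.0, 343.0, 198.0])]
orange_ring [(0.51, [326.0, 180.0, 332.0, 190.0]), (0.44, [426.0, 156.0, 429.0, 166.0])]
side [[384.8, 0.0, 322.8], [0.0, 384.8, 199.2], [0.0, 0.0, 1.0]] [[-0.999, -0.01, 0.053, 0.554], [-0.05, 0.582, -0.812, 0.733], [-0.023, -0.813, -0.582, 0.615], [0.0, 0.0, 0.0, 1.0]]
orange_stand [(0.96, [306.0, 190.0, 370.0, 281.0]), (0.95, [391.0, 185.0, 451.0, 275.0]), (0.88, [180.0, 274.0, 270.0, 389.0]), (0.76, [317.0, 252.0, 393.0, 359.0])]
orange_pin [(0.74, [188.0, 284.0, 210.0, 316.0]), (0.73, [330.0, 252.0, 359.0, 295.0]), (0.53, [319.0, 189.0, 340.0, 231.0]), (0.53, [410.0, 182.0, 438.0, 222.0])]
orange_ring [(0.58, [412.0, 184.0, 438.0, 212.0]), (0.53, [333.0, 252.0, 359.0, 289.0]), (0.43, [192.0, 269.0, 216.0, 309.0])]
wrist [[321.0, 0.0, 315.0], [0.0, 321.0, 200.7], [0.0, 0.0, 1.0]] [[0.407, -0.867, -0.287, 0.297], [-0.913, -0.386, -0.128, -0.469], [0.0, 0.315, -0.949, 0.373], [0.0, 0.0, 0.0, 1.0]]
orange_stand []
orange_pin []
orange_ring []
0.6 [ 0.22418001 -0.50224759  0.23129307] [[ 0.408  0.     0.913]
 [-0.913  0.     0.408]
 [-0.    -1.     0.   ]] [-0.17248204 -0.72109856  0.00521743] 0.08538456839878424
```

View pics/scene0.png

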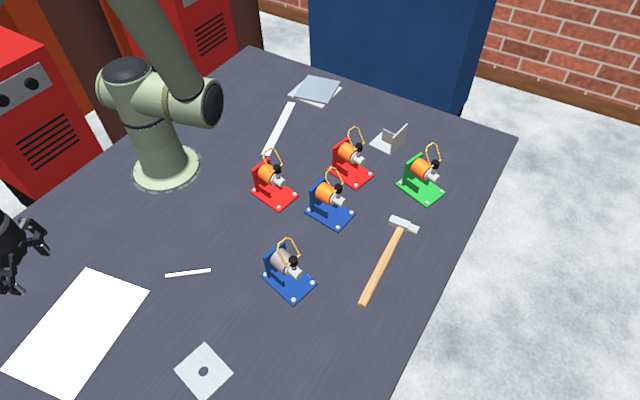

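View pics/side0.png

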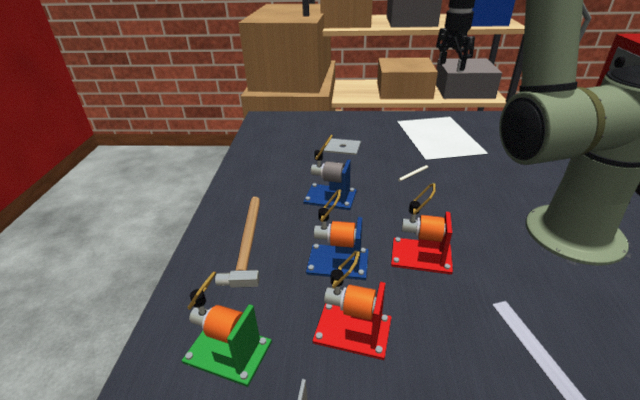

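```bash
python3 - <<'E'
import cv2
a=cv2.imread("pics/side0.png")[175:395,170:460]; cv2.imwrite("pics/side0z.png",cv2.resize(a,None,fx=2.7,fy=2.7,interpolation=cv2.INTER_CUBIC))
a=cv2.imread("pics/scene0.png")[120:250,230:400]; cv2.imwrite("pics/scene0z.png",cv2.resize(a,None,fx=4.5,fy=4.5,interpolation=cv2.INTER_CUBIC))
E
```

```text
(no output)
```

View pics/side0z.png

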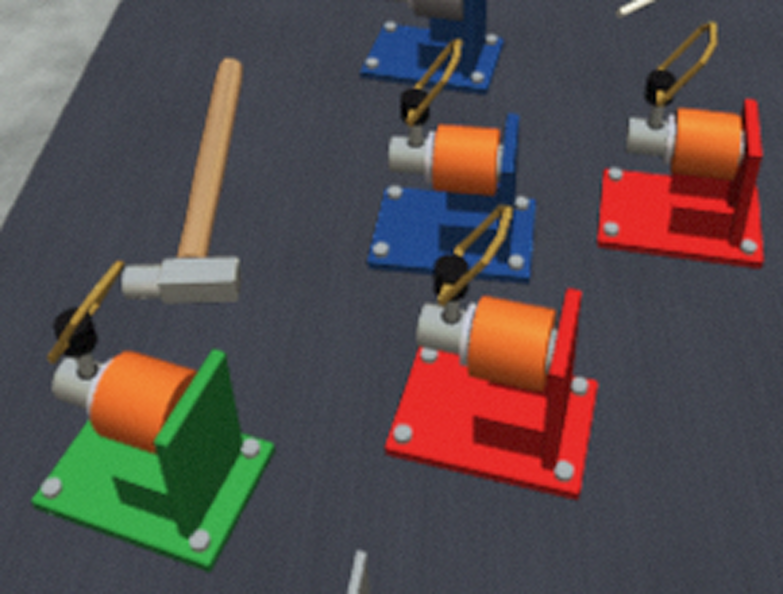

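View pics/scene0z.png

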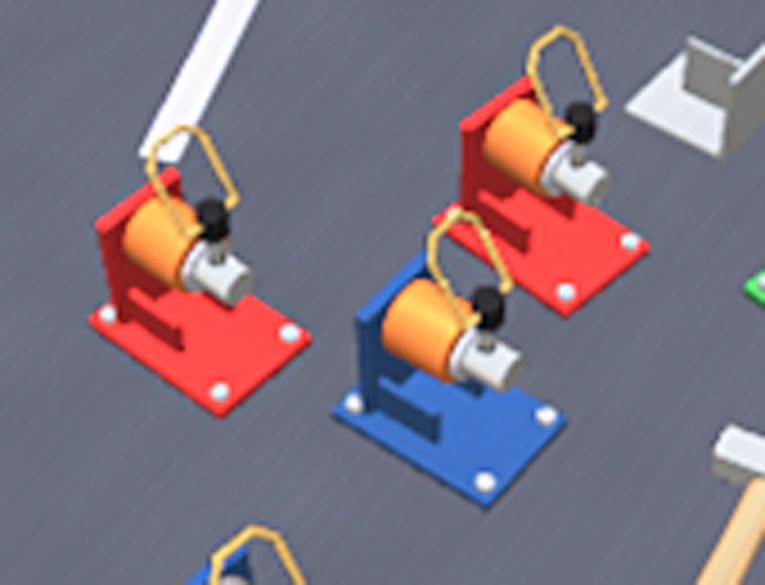

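```bash
cat > h.py <<'E'
from workcell import arm
import cv2,numpy as np
from scipy.optimize import least_squares
def proj(cam,P,cal=None):
    c=cal or arm.calibration(cam); T=np.linalg.inv(c["pose"]); p=(T[:3,:3]@np.asarray(P,float).reshape(-1,3).T).T+T[:3,3]
    u=(c["K"]@p.T).T; return u[:,:2]/u[:,2:]
def st2w(v,P):
    x,y,a=v[:3]; c,s=np.cos(a),np.sin(a); P=np.asarray(P,float).reshape(-1,3)
    return np.c_[x+c*P[:,0]-s*P[:,1],y+s*P[:,0]+c*P[:,1],P[:,2]]
def stand_lines(v,q=0.003,t=0.0):
    L=[]
    B=[(-.095,-.045),(.035,-.045),(.035,.045),(-.095,.045)]
    for z in(0,.01): L.append([(x,y,z) for x,y in B+B[:1]])
    th=np.linspace(0,2*np.pi,25)
    for x,r in((.02,.014),(-.016,.026),(-.064,.026)): L.append([(x,r*np.cos(a),.085+r*np.sin(a)) for a in th])
    zt=.145-q
    for z in(zt,zt-.021): L.append([(.011*np.cos(a),.011*np.sin(a),z) for a in th])
    h=zt-.008; a=-.56+t; e=(.06*np.sin(a),.06*np.cos(a))
    L.append([(0,-.022,h),(e[0],-.022,h+e[1]),(e[0],.022,h+e[1]),(0,.022,h)])
    return [st2w(v,l) for l in L]
def overlay(im,cam,v,q=.003,t=0.,cal=None,f=1,o=(0,0)):
    for l in stand_lines(v,q,t):
        p=(proj(cam,l,cal)-np.array(o)+.5)*f
        cv2.polylines(im,[np.round(p).astype(int)],False,(255,255,0),1)
E
python3 - <<'E'
from h import *
S={"scene":[((-.095,-.045,0),(304,210.7)),((.035,-.045,0),(338.2,232.2)),((.035,.045,0.005),(355.8,213.3))],
"side":[((.035,.045,0),(306.3,273.1)),((-.095,.045,0),(366.3,277.6)),((-.095,-.045,.01),(368,250.2))]}
H={"scene":(338.4,188),"side":(323.3,213.5)}
def f(v):
    r=[]
    for c in S:
        r+=list((proj(c,st2w(v,[a for a,b in S[c]]))-[b for a,b in S[c]]).ravel())
        r+=list((proj(c,st2w(v,[(0,0,.1345-v[3])]))[0]-H[c]))
    return r
s=least_squares(f,[.5,0,0,.003]);v=s.x;print(v,np.round(s.fun,1))
for c,(x,y),w in(("scene",(280,150),100),("side",(280,180),110)):
    im=cv2.imread(f"pics/{c}0.png")[y:y+w,x:x+w]; im=cv2.resize(im,None,fx=6,fy=6,interpolation=cv2.INTER_CUBIC)
    overlay(im,c,v,v[3],f=6,o=(x,y)); cv2.imwrite(f"pics/{c}0o.png",im[:600])
E
```

```text
[ 0.59420755  0.11424738 -0.10510799 -0.00088992] [-0.7  1.7 -0.4  1.6  0.1  0.1 -0.4 -0.1 -0.6  1.5 -0.2  3.   0.8 -2.
  0.2  0. ]
```

View pics/scene0o.png

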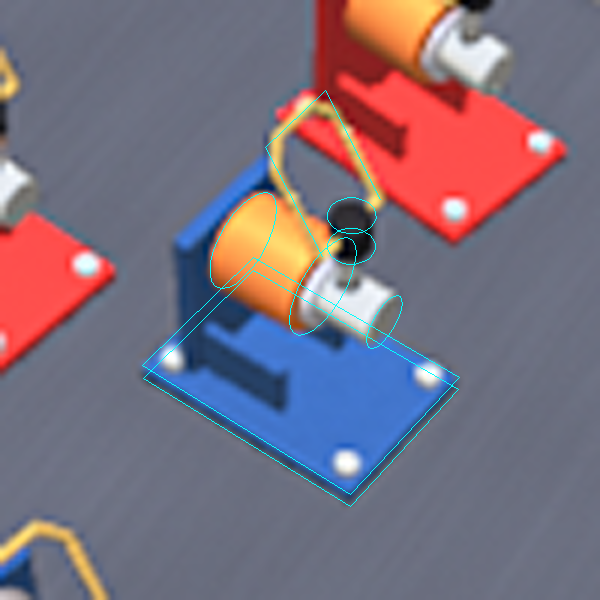

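View pics/side0o.png

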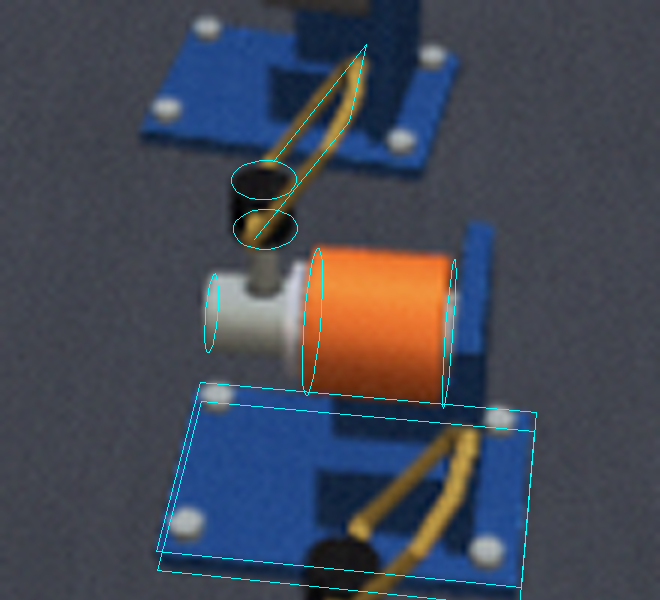

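>>> play_rows(motion=[0,-40,0,0,0,0,1,-180,-60,260,0,0.526,0,1,-180,-60,260,0,0.526,0,1,-180,-60,260,0,0.526,0,1,-180,-60,260,0,0.526,0,1,-180,-60,260,0,0.526,0,1,-180,-60,260,0,0.526,0,1,-180,-60,260,0,0.526,0,1])

```text
clock: 1.27
tool_pos: [0.3718, -0.2583, 0.2896]
ee_rot: [[-0.107, 0.001, 0.994], [-0.994, -0.0, -0.107], [0.0, -1.0, 0.001]]
contact_force: [1.0, 0.2, 0.0]
finger_gap: -0.0
```

```bash
cat >> h.py <<'E'
V=np.array([0.5942,0.1142,-0.105])
def delta(local,v=V,R=None):
    """shift in tool axes mm to reach local stand point; and turn about y"""
    s=arm.sense(); R=s["ee_rot"]; t=st2w(v,[local])[0]
    d=R.T@(t-s["tool_pos"])*1000
    a=v[2]; Rt=np.array([[np.sin(a),0,np.cos(a)],[-np.cos(a),0,np.sin(a)],[0,-1,0]])
    from scipy.spatial.transform import Rotation as Ro
    print("t",round(s["clock"],2),"pos",np.round(s["tool_pos"],4),"shift",np.round(d,1),"turn",np.round(Ro.from_matrix(R.T@Rt).as_rotvec(),4),"F",np.round(s["contact_force"],1),"gap",round(s["finger_gap"],4))
E
python3 -c "
from h import *
delta((0,0,.26))"
```

```text
t 1.27 pos [ 0.3718 -0.2583  0.2896] shift [-394.1   29.5  181.3] turn [-0.0006 -0.002   0.0004] F [1.  0.2 0. ] gap -0.0
```

>>> play_rows(motion=[-40,0,20,0,0,0,1,-80,0,40,0,0,0,1,-120,0,60,0,0,0,1,-160,0,80,0,0,0,1,-200,0,100,0,0,0,1,-240,0,120,0,0,0,1,-280,0,135,0,0,0,1,-320,0,150,0,0,0,1])

```text
clock: 1.93
tool_pos: [0.5455, 0.0225, 0.2893]
ee_rot: [[-0.096, 0.001, 0.995], [-0.995, 0.004, -0.096], [-0.004, -1.0, 0.001]]
contact_force: [1.3, -0.4, 0.1]
finger_gap: -0.0
```

```bash
python3 -c "
from h import *
delta((0,0,.26))"
```

```text
t 1.93 pos [0.5455 0.0225 0.2893] shift [-95.8  29.7  39.7] turn [-0.0005  0.0089 -0.0037] F [ 1.3 -0.4  0.1] gap -0.0
```

>>> play_rows(motion=[-40,5,15,0,0,0,1,-74,10,31,0,0,0,1,-74,20,31,0,0,0,1,-74,20,31,0,0,0,1,-74,20,31,0,0,0,1,-74,20,31,0,0,0,1,-74,20,31,0,0,0,1,-74,20,31,0,0,0,1])

```text
clock: 2.6
tool_pos: [0.581, 0.0558, 0.2702]
ee_rot: [[-0.046, 0.001, 0.999], [-0.998, 0.03, -0.046], [-0.031, -1.0, 0.0]]
contact_force: [-0.8, 0.4, 0.3]
finger_gap: 0.0003
```

```bash
python3 -c "
from h import *
delta((0,0,.26))
c=arm.calibration('wrist'); im=arm.capture('wrist'); cv2.imwrite('pics/w1.png',im)
np.save('w1cal.npy',np.array([c['K'].tolist()+[[0]*3],c['pose'].tolist()],dtype=object),allow_pickle=True)
delta((0,0,.26))
o=im.copy(); overlay(o,'wrist',V,.001,cal=c); cv2.imwrite('pics/w1o.png',o)
"
```

```text
t 2.6 pos [0.581  0.0558 0.2702] shift [-58.6  12.   10.5] turn [ 0.0008  0.0593 -0.0305] F [-0.8  0.4  0.3] gap 0.0003
t 2.65 pos [0.5811 0.0559 0.2702] shift [-58.5  12.   10.4] turn [ 0.0008  0.0594 -0.0306] F [ 0.8 -0.4 -0.2] gap 0.0001
```

View pics/w1.png

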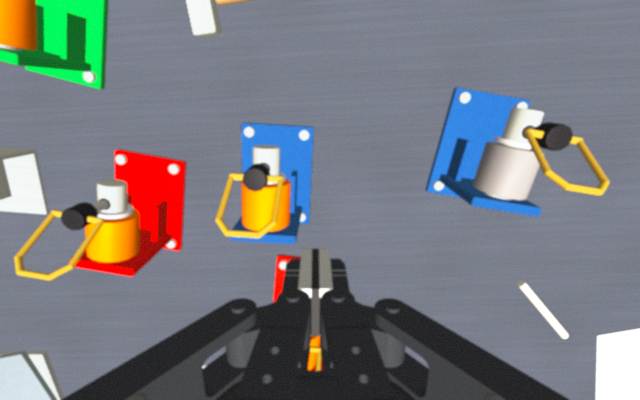

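View pics/w1o.png

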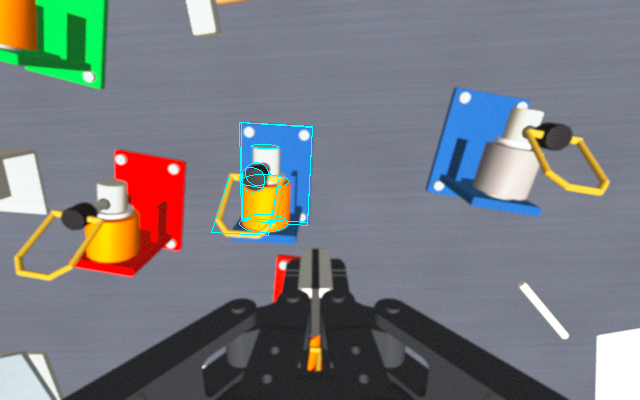

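```bash
python3 -c "
from h import *
s=arm.sense(); print(np.round(s['joint_pos'],3),np.round(s['qvel'],3))
im=cv2.imread('pics/w1.png'); c=np.load('w1cal.npy',allow_pickle=True); cal={'K':np.array(c[0][:3],float),'pose':np.array(c[1],float)}
x,y=205,110
z=cv2.resize(im[y:y+140,x:x+140],None,fx=5,fy=5,interpolation=cv2.INTER_CUBIC)[:600]
cv2.imwrite('pics/w1z.png',z)
"
```

```text
[-0.047  0.366 -0.035  1.17   0.031  3.141] [0.004 0.003 0.002 0.    0.001 0.   ]TypeError: float() argument must be a string or a real number, not 'list'

The above exception was the direct cause of the following exception:

Traceback (most recent call last):
ValueError: setting an array element with a sequence.
```

>>> play_rows(motion=[-15,0,3,0,-0.12,0,1,-30,0,6,0,-0.24,0,1,-45,0,8,0,-0.36,0,1,-58,0,10,0,-0.48,0,1,-58,0,10,0,-0.6,0,1,-58,0,10,0,-0.72,0,1,-58,0,10,0,-0.84,0,1,-58,0,10,0,-0.96,0,1])

```text
clock: 3.32
tool_pos: [0.5938, 0.1138, 0.2717]
ee_rot: [[0.796, 0.001, 0.605], [-0.605, 0.031, 0.796], [-0.018, -1.0, 0.025]]
contact_force: [0.1, -0.6, -0.6]
finger_gap: -0.0001
```

```bash
sed -i 's/Rt=np.array(.*$/Rt=np.array([[-np.sin(a),0,-np.cos(a)],[np.cos(a),0,-np.sin(a)],[0,-1,0]])/' h.py; python3 -c "
from h import *
delta((0,0,.26)); print(np.round(arm.sense()['joint_pos'],2))"
```

```text
t 3.32 pos [0.5938 0.1138 0.2717] shift [ 0.3 11.7  0.2] turn [-0.0336 -2.1152  0.0162] F [ 0.1 -0.6 -0.6] gap -0.0001
[0.05 0.4  0.03 1.19 0.03 2.27]
```

>>> play_rows(motion=[0,0,0,0,-0.12,0,1,0,0,0,0,-0.24,0,1,0,0,0,0,-0.36,0,1,0,0,0,0,-0.48,0,1,0,0,0,0,-0.6,0,1,0,0,0,0,-0.72,0,1,0,0,0,0,-0.84,0,1,0,0,0,0,-0.96,0,1])

```text
clock: 3.98
tool_pos: [0.5938, 0.1136, 0.2717]
ee_rot: [[0.952, 0.001, -0.305], [0.305, 0.031, 0.952], [0.011, -1.0, 0.029]]
contact_force: [0.7, 0.2, -0.7]
finger_gap: -0.0002
```

```bash
 python3 -c "
from h import *
delta((0,0,.26)); print(np.round(arm.sense()['joint_pos'],2))"
```

```text
t 3.98 pos [0.5938 0.1136 0.2717] shift [ 0.4 11.7  0.1] turn [-0.0194 -1.1557  0.026 ] F [ 0.7  0.2 -0.7] gap -0.0002
[0.05 0.4  0.03 1.19 0.03 1.31]
```

>>> play_rows(motion=[0,0,0,-0.002,-0.12,0.003,1,0,0,0,-0.004,-0.24,0.005,1,0,0,0,-0.006,-0.36,0.008,1,0,0,0,-0.008,-0.48,0.011,1,0,0,0,-0.01,-0.6,0.013,1,0,0,0,-0.012,-0.72,0.016,1,0,0,0,-0.014,-0.84,0.019,1,0,0,0,-0.016,-0.96,0.0216,1])

```text
clock: 4.65
tool_pos: [0.5938, 0.1136, 0.2717]
ee_rot: [[0.296, -0.003, -0.955], [0.955, 0.005, 0.296], [0.004, -1.0, 0.004]]
contact_force: [0.6, -0.1, 0.1]
finger_gap: -0.0002
```

```bash
 python3 -c "
from h import *
import pickle
delta((0,0,.26)); print(np.round(arm.sense()['joint_pos'],2))
c=arm.calibration('wrist'); im=arm.capture('wrist'); cv2.imwrite('pics/w2.png',im); pickle.dump(c,open('w2.pkl','wb'))
o=cv2.resize(im[:400,180:480],None,fx=2,fy=2,interpolation=cv2.INTER_CUBIC); cv2.imwrite('pics/w2z.png',o[:600])
o=o.copy(); overlay(o,'wrist',V,.001,cal=c,f=2,o=(180,0)); cv2.imwrite('pics/w2o.png',o[:600])
"
```

```text
t 4.65 pos [0.5938 0.1136 0.2717] shift [ 0.6 11.7 -0.2] turn [-0.0035 -0.1957  0.0043] F [ 0.6 -0.1  0.1] gap -0.0002
[0.06 0.41 0.03 1.2  0.01 0.37]
```

View pics/w2z.png

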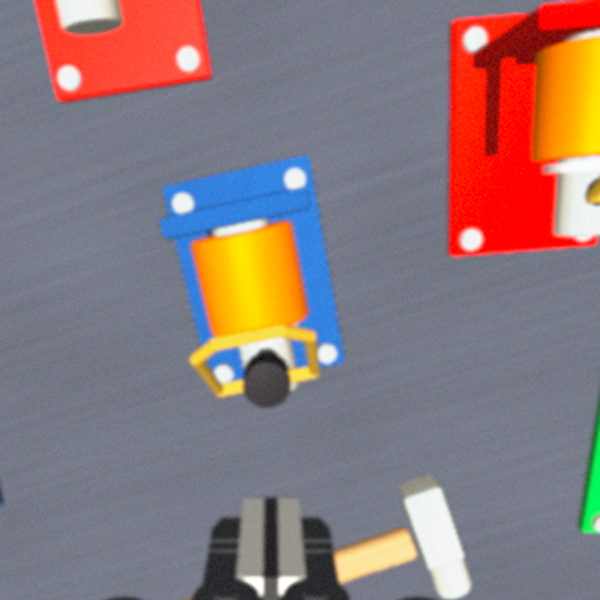

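View pics/w2o.png

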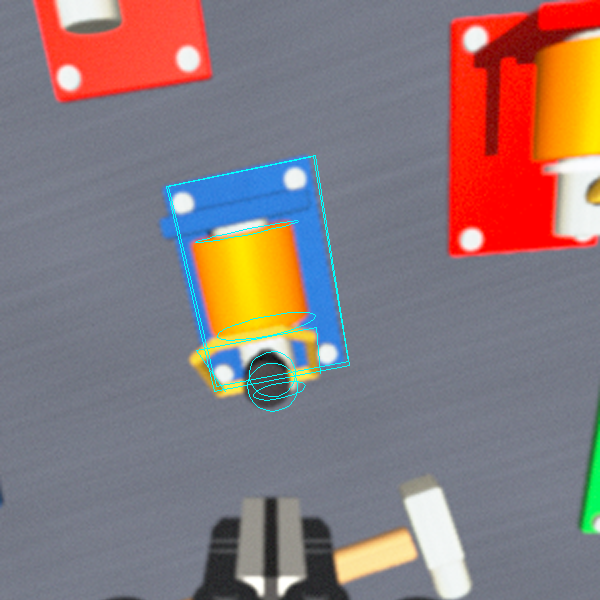

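```bash
python3 - <<'E'
from h import *
import pickle
c2=pickle.load(open('w2.pkl','rb'))
S={"scene":[((-.095,-.045,0),(304,210.7)),((.035,-.045,0),(338.2,232.2)),((.035,.045,0.005),(355.8,213.3))],
"side":[((.035,.045,0),(306.3,273.1)),((-.095,.045,0),(366.3,277.6)),((-.095,-.045,.01),(368,250.2))],
"wrist":[((-.095,-.045,.01),(261.5,93.5)),((-.095,.045,.01),(334.5,77.5)),((.035,.045,.01),(351.5,181))]}
H={"scene":(338.4,188),"side":(323.3,213.5),"wrist":(313.5,191)}
C={"scene":None,"side":None,"wrist":c2}
def mk(cs):
  def f(v):
    r=[]
    for c in cs:
        r+=list((proj(c,st2w(v,[a for a,b in S[c]]),C[c])-[b for a,b in S[c]]).ravel())
        r+=list((proj(c,st2w(v,[(0,0,(.145 if c=="wrist" else .1345)-v[3])]),C[c])[0]-H[c]))
    return r
  return f
for cs in (["wrist"],["wrist","scene","side"]):
    s=least_squares(mk(cs),[.59,0.11,-.1,.003]);v=s.x;print(v,np.round(s.fun,1))
im=cv2.imread('pics/w2.png')
o=cv2.resize(im[60:220,230:390],None,fx=3.7,fy=3.7,interpolation=cv2.INTER_CUBIC)
overlay(o,'wrist',v,v[3],cal=c2,f=3.7,o=(230,60)); cv2.imwrite('pics/w2p.png',o)
E
```

```text
[ 0.59389924  0.11205727 -0.10357281  0.00834163] [-1.  -0.5  0.3 -0.3  1.1  1.1 -0.3 -0. ]
[ 0.59354893  0.1126239  -0.10321123  0.00199594] [-0.6 -0.9  0.7 -0.8  1.4  0.7  0.2  1.5 -1.2  2.1 -0.8  1.9 -0.4  0.3
 -0.9  0.9 -0.2  0.9  0.1  2.4  1.  -2.6  0.6  0.7]
```

View pics/w2p.png

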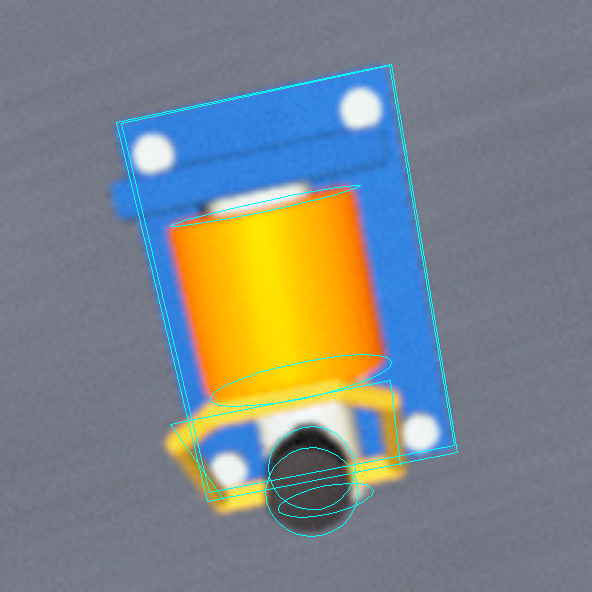

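```bash
sed -i 's/^V=.*/V=np.array([0.5938,0.1123,-0.103])/' h.py; python3 -c "
from h import *
delta((0.006,0,.16)); "
```

```text
t 4.7 pos [0.5938 0.1137 0.2717] shift [ -0.6 111.7  -6.7] turn [-0.0034 -0.194   0.0043] F [ 0.2 -0.1 -0.6] gap 0.0001
```

>>> play_rows(motion=[0,0,-6.7,-0.0017,-0.1,0.002,1,-0.6,0,-6.7,-0.0034,-0.194,0.0043,1,-0.6,25,-6.7,-0.0034,-0.194,0.0043,1,-0.6,50,-6.7,-0.0034,-0.194,0.0043,1,-0.6,75,-6.7,-0.0034,-0.194,0.0043,1,-0.6,95,-6.7,-0.0034,-0.194,0.0043,1,-0.6,108,-6.7,-0.0034,-0.194,0.0043,1,-0.6,112,-6.7,-0.0034,-0.194,0.0043,1])

```text
clock: 5.37
tool_pos: [0.598, 0.1116, 0.1569]
ee_rot: [[0.114, -0.005, -0.993], [0.993, -0.0, 0.114], [-0.001, -1.0, 0.005]]
contact_force: [-0.5, 0.0, -0.2]
finger_gap: 0.0
```

```bash
 python3 -c "
from h import *
delta((0.006,0,.119))
for n in ['wrist','side']:
    im=arm.capture(n)
    if n=='side': im=cv2.resize(im[150:300,250:450],None,fx=3,fy=3,interpolation=cv2.INTER_CUBIC)
    cv2.imwrite(f'pics/{n}3.png',im)
"
```

```text
t 5.37 pos [0.598  0.1116 0.1569] shift [ 0.3 37.9 -1.9] turn [-0.0046 -0.0116 -0.0005] F [-0.5  0.  -0.2] gap 0.0
```

View pics/wrist3.png

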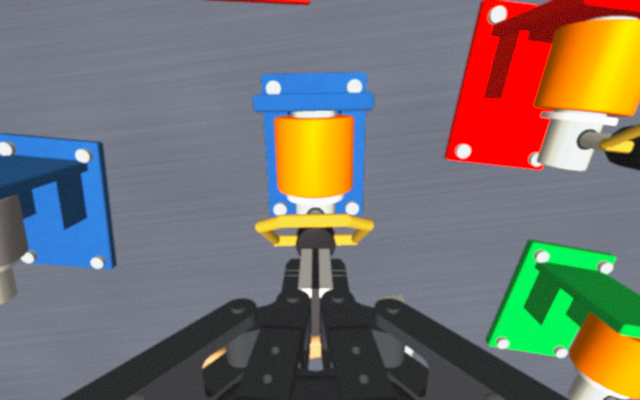

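View pics/side3.png

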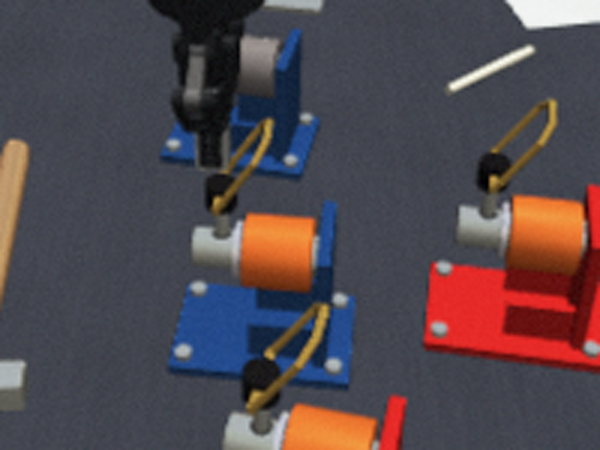

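>>> play_rows(motion=[0,6,0,0,-0.011,0,1,0,12,-1,0,-0.011,0,1,0,18,-1,0,-0.011,0,1,0,24,-1,0,-0.011,0,1,0,29,-1,0,-0.011,0,1,0,33,-1,0,-0.011,0,1,0,36,-1,0,-0.011,0,1,0,38,-1,0,-0.011,0,1])

```text
clock: 6.13
tool_pos: [0.6018, 0.112, 0.1222]
ee_rot: [[0.101, 0.002, -0.995], [0.995, 0.0, 0.101], [0.0, -1.0, -0.002]]
contact_force: [0.5, -0.4, 6.2]
finger_gap: -0.0001
```

```bash
 python3 -c "
from h import *
delta((0.006,0,.119))
for n in ['wrist','side']:
    im=arm.capture(n)
    if n=='side': im=cv2.resize(im[150:300,250:450],None,fx=3,fy=3,interpolation=cv2.INTER_CUBIC)
    cv2.imwrite(f'pics/{n}4.png',im)
delta((0.006,0,.119))
"
```

```text
t 6.13 pos [0.6018 0.112  0.1222] shift [-0.5  3.2  2. ] turn [0.002  0.0019 0.0004] F [ 0.5 -0.4  6.2] gap -0.0001
t 6.23 pos [0.6018 0.1119 0.122 ] shift [-0.5  3.   2. ] turn [0.0019 0.0018 0.0004] F [ 1.2 -0.1  3.2] gap -0.0001
```

View pics/wrist4.png

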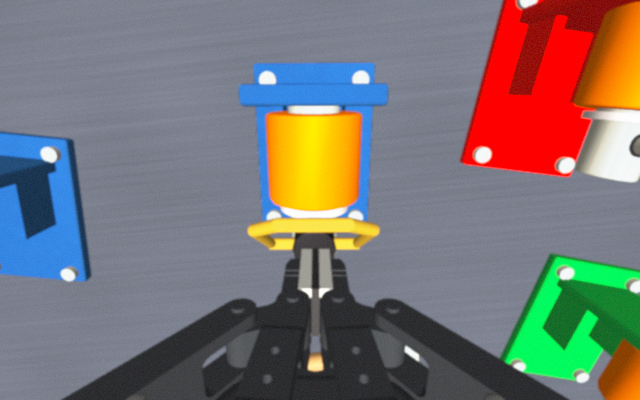

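View pics/side4.png

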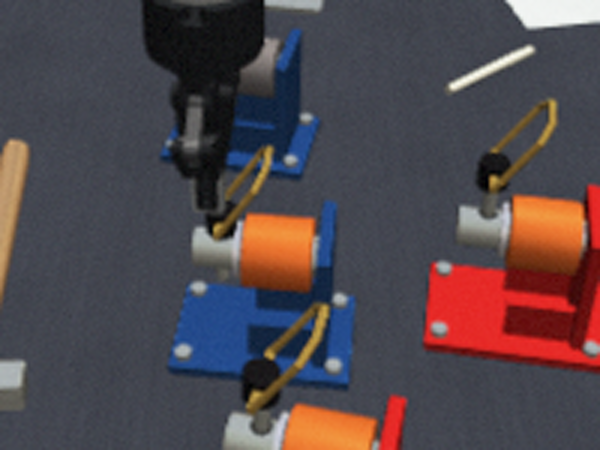

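>>> play_rows(motion=[0,1,1,0,0,0,1,0,2,1,0,0,0,1,0,2.5,1,0,0,0,1,0,3,1,0,0,0,1,0,3.5,1,0,0,0,1,0,4,1,0,0,0,1,0,4,1,0,0,0,1,0,4,1,0,0,0,1])

```text
clock: 6.9
tool_pos: [0.6019, 0.112, 0.1199]
ee_rot: [[0.101, 0.005, -0.995], [0.995, 0.0, 0.101], [0.0, -1.0, -0.005]]
contact_force: [0.3, -0.6, 12.9]
finger_gap: -0.0
```

>>> play_rows(motion=[0,1,0,0,0,0,1,0,2,0,0,0,0,1,0,3,0,0,0,0,1,0,3,0,0,0,0,1,0,3,0,0,0,0,1,0,3,0,0,0,0,1,0,3,0,0,0,0,1,0,3,0,0,0,0,1])

```text
clock: 7.57
tool_pos: [0.6021, 0.112, 0.1197]
ee_rot: [[0.101, 0.006, -0.995], [0.995, -0.0, 0.101], [0.001, -1.0, -0.006]]
contact_force: [-6.4, -1.9, 30.1]
finger_gap: -0.0002
```

>>> play_rows(motion=[0,-15,-2,0,0,0,1,0,-50,-3,0,0,0,1,0,-85,-3,0,0,0,1,0,-105,0,0,0,0,1,0,-105,30,0,0,0,1,0,-105,55,0,0,0,1,0,-105,65,0,0,0,1,0,-105,65,0,0,0,1])

```text
clock: 8.23
tool_pos: [0.5324, 0.119, 0.2193]
ee_rot: [[0.1, -0.003, -0.995], [0.995, 0.0, 0.1], [0.0, -1.0, 0.003]]
contact_force: [0.5, 0.1, -0.0]
finger_gap: 0.0
```

```bash
 python3 -c "
from h import *
delta((-0.058,0,.145))
for n in ['wrist','side']:
    im=arm.capture(n)
    if n=='side': im=cv2.resize(im[150:300,250:450],None,fx=3,fy=3,interpolation=cv2.INTER_CUBIC)
    cv2.imwrite(f'pics/{n}5.png',im)
delta((-0.058,0,.145))
"
```

```text
t 8.23 pos [0.5324 0.119  0.2193] shift [-0.4 74.3 -4. ] turn [-0.0027  0.0029  0.    ] F [ 0.5  0.1 -0. ] gap 0.0
t 8.33 pos [0.5352 0.1187 0.2194] shift [-0.4 74.4 -0.9] turn [-0.0002  0.0023  0.0002] F [ 0.3  0.5 -0.3] gap 0.0003
```

View pics/wrist5.png

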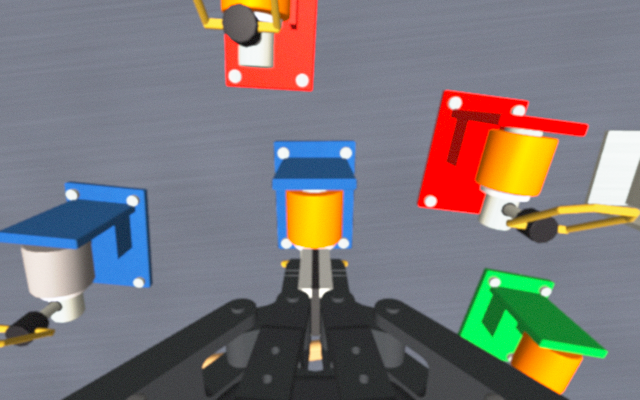

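View pics/side5.png

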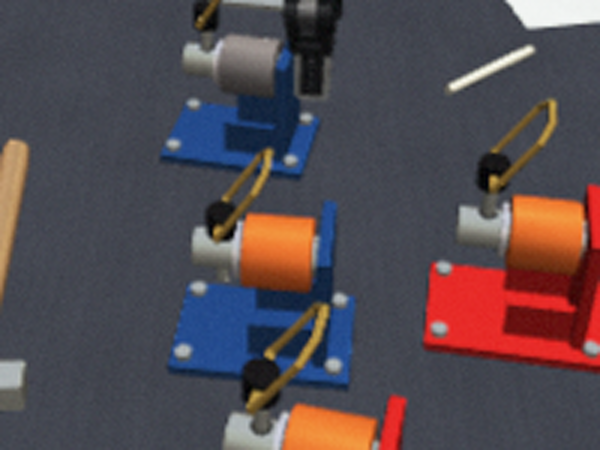

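>>> play_rows(motion=[0,20,0,0,0,0,1,0,40,0,0,0,0,1,0,58,0,0,0,0,1,0,68,0,0,0,0,1,0,74,0,0,0,0,1,0,74,0,0,0,0,1,0,74,-5,0,0,0,1,0,74,-10,0,0,0,1])

```text
clock: 9.0
tool_pos: [0.5462, 0.1177, 0.1462]
ee_rot: [[0.101, 0.001, -0.995], [0.995, 0.0, 0.101], [0.0, -1.0, -0.001]]
contact_force: [0.3, 0.7, 0.7]
finger_gap: -0.0003
```

```bash
 python3 -c "
from h import *
for n in ['side','scene']:
    im=arm.capture(n)
    if n=='side': im=cv2.resize(im[150:300,250:450],None,fx=3,fy=3,interpolation=cv2.INTER_CUBIC)
    if n=='scene': im=cv2.resize(im[110:240,250:400],None,fx=4,fy=4,interpolation=cv2.INTER_CUBIC)
    cv2.imwrite(f'pics/{n}6.png',im)
delta((0,0,.145))
"
```

```text
t 9.1 pos [0.5471 0.1176 0.1464] shift [ -0.5   1.5 -47. ] turn [0.0023 0.0019 0.0007] F [-0.2  0.2  0.6] gap -0.0003
```

View pics/side6.png

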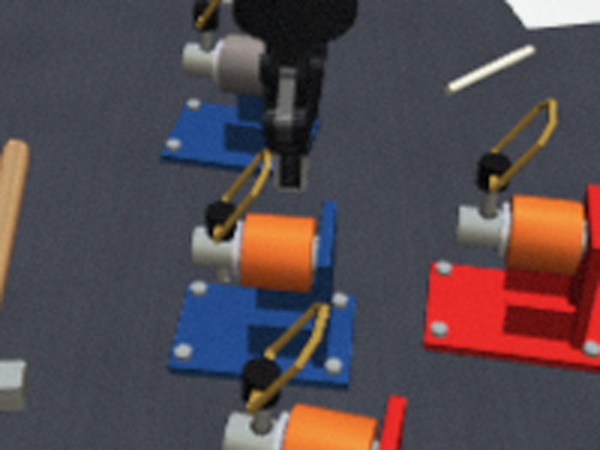

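View pics/scene6.png

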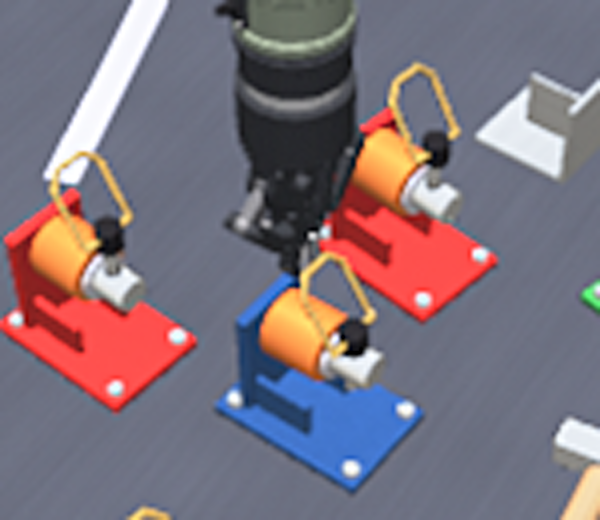

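>>> play_rows(motion=[0,0,-6,0,0,0,1,0,0,-12,0,0,0,1,0,0,-18,0,0,0,1,0,0,-24,0,0,0,1,0,0,-30,0,0,0,1,0,0,-36,0,0,0,1,0,0,-42,0,0,0,1,0,0,-48,0,0,0,1])

```text
clock: 9.77
tool_pos: [0.5933, 0.1127, 0.1451]
ee_rot: [[0.101, -0.001, -0.995], [0.995, 0.0, 0.101], [0.0, -1.0, 0.001]]
contact_force: [0.2, -1.1, 0.2]
finger_gap: 0.0
```

```bash
 python3 -c "
from h import *
for n in ['side','scene']:
    im=arm.capture(n)
    if n=='side': im=cv2.resize(im[150:300,250:450],None,fx=3,fy=3,interpolation=cv2.INTER_CUBIC)
    if n=='scene': im=cv2.resize(im[110:240,250:400],None,fx=4,fy=4,interpolation=cv2.INTER_CUBIC)
    cv2.imwrite(f'pics/{n}7.png',im)
delta((0,0,.145))
"
```

```text
t 9.87 pos [0.5938 0.1126 0.1451] shift [-0.3  0.1  0. ] turn [-0.      0.0018  0.0002] F [-1.1  0.2 -0.3] gap -0.0002
```

View pics/side7.png

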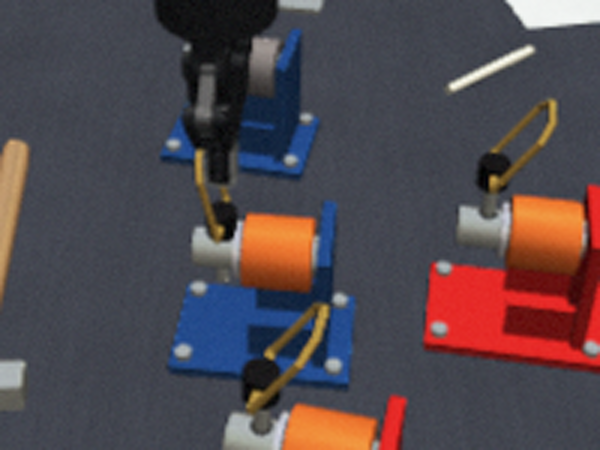

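View pics/scene7.png

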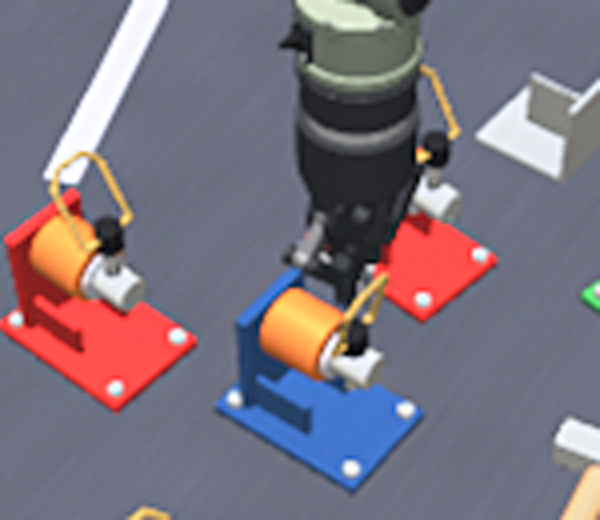

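>>> play_rows(motion=[0,0,-6,0,0,0,1,0,0,-12,0,0,0,1,0,0,-18,0,0,0,1,0,0,-24,0,0,0,1,0,0,-30,0,0,0,1,0,0,-30,0,0,0,1,0,0,-30,0,0,0,1,0,0,-30,0,0,0,1])

```text
clock: 10.53
tool_pos: [0.6224, 0.1098, 0.1451]
ee_rot: [[0.101, -0.001, -0.995], [0.995, 0.0, 0.101], [0.0, -1.0, 0.001]]
contact_force: [-0.9, 0.6, -0.3]
finger_gap: -0.0003
```

```bash
 python3 -c "
from h import *
for n in ['side','scene']:
    im=arm.capture(n)
    if n=='side': im=cv2.resize(im[150:300,250:450],None,fx=3,fy=3,interpolation=cv2.INTER_CUBIC)
    if n=='scene': im=cv2.resize(im[110:240,250:400],None,fx=4,fy=4,interpolation=cv2.INTER_CUBIC)
    cv2.imwrite(f'pics/{n}8.png',im)
delta((0,0,.145))
"
```

```text
t 10.63 pos [0.6222 0.1098 0.1452] shift [-0.4  0.2 28.5] turn [-0.0011  0.0022  0.0001] F [ 0.3 -0.1  1. ] gap -0.0003
```

View pics/side8.png

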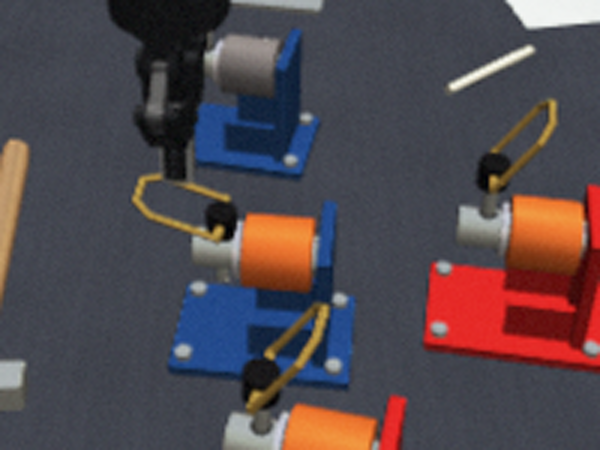

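View pics/scene8.png

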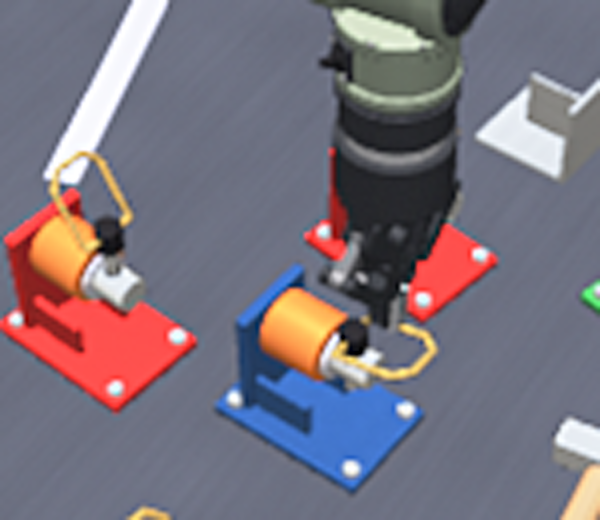

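>>> play_rows(motion=[0,-5,0,0,0,0,1,0,-10,0,0,0,0,1,0,-20,0,0,0,0,1,0,-20,0,0,0,0,1,0,-20,0,0,0,0,1,0,-20,0,0,0,0,1,0,-20,0,0,0,0,1,0,-20,0,0,0,0,1])

```text
clock: 11.3
tool_pos: [0.6223, 0.1097, 0.1649]
ee_rot: [[0.101, -0.001, -0.995], [0.995, 0.0, 0.101], [0.0, -1.0, 0.001]]
contact_force: [-0.1, -0.4, -0.5]
finger_gap: -0.0001
```

```bash
 python3 -c "
from h import *
for n in ['side','scene']:
    im=arm.capture(n)
    if n=='side': im=cv2.resize(im[150:300,250:450],None,fx=3,fy=3,interpolation=cv2.INTER_CUBIC)
    if n=='scene': im=cv2.resize(im[110:240,250:400],None,fx=4,fy=4,interpolation=cv2.INTER_CUBIC)
    cv2.imwrite(f'pics/{n}9.png',im)
delta((0,0,.145))
"
```

```text
t 11.4 pos [0.6224 0.1097 0.1649] shift [-0.3 19.9 28.7] turn [-0.0014  0.0021  0.0001] F [0.1 0.2 1. ] gap -0.0001
```

View pics/side9.png

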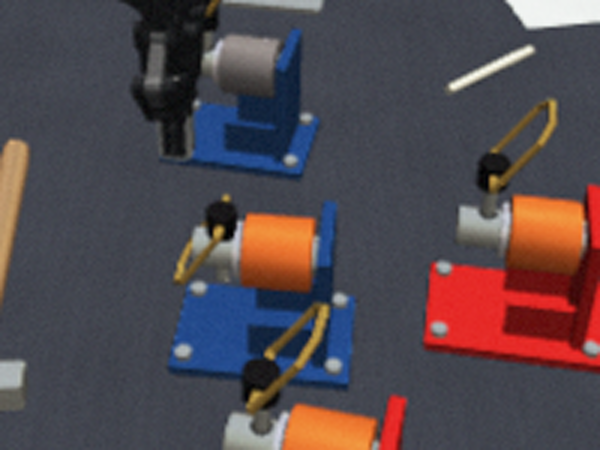

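View pics/scene9.png

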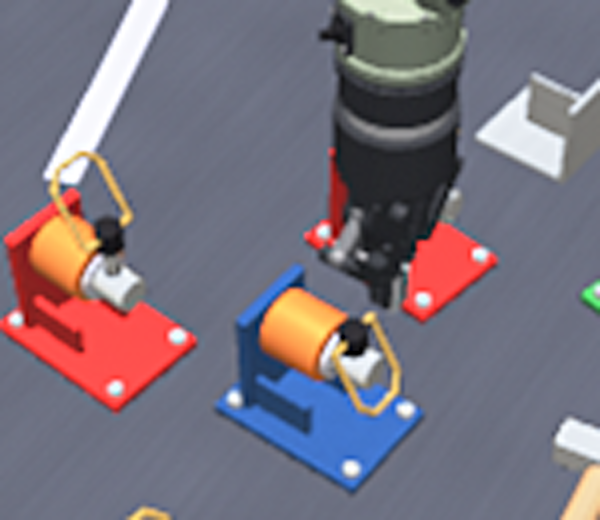

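>>> play_rows(motion=[0,-15,0,0,0,0,1,0,-40,0,0,0,0,1,0,-70,0,0,0,0,1,0,-90,0,0,0,0,1,0,-90,0,0,0,0,1,0,-90,0,0,0,0,1,0,-90,0,0,0,0,1,0,-90,0,0,0,0,1])

```text
clock: 12.07
tool_pos: [0.6217, 0.1097, 0.2535]
ee_rot: [[0.101, -0.004, -0.995], [0.995, 0.0, 0.101], [-0.0, -1.0, 0.004]]
contact_force: [0.4, -0.0, 0.2]
finger_gap: 0.0001
```

>>> play_rows(motion=[0,0,0,0,0,0,1,0,0,0,0,0,0,1,0,0,0,0,0,0,1,0,0,0,0,0,0,1,0,0,0,0,0,0,1,0,0,0,0,0,0,1,0,0,0,0,0,0,1,0,0,0,0,0,0,1])

```text
clock: 12.73
tool_pos: [0.6227, 0.1098, 0.2553]
ee_rot: [[0.101, -0.001, -0.995], [0.995, 0.0, 0.101], [0.0, -1.0, 0.001]]
contact_force: [0.1, -0.9, -0.1]
finger_gap: -0.0002
```

```bash
 python3 -c "
from h import *
for t in (3.53,3.2):
  for n,(x,y),f,(w,h) in (('side',(280,180),6,(90,100)),('scene',(290,140),6,(90,100))):
    im=arm.capture(n)
    im=cv2.resize(im[y:y+h,x:x+w],None,fx=f,fy=f,interpolation=cv2.INTER_CUBIC)
    p=proj(n,stand_lines(V,.025,t)[-1])
    p=(p-np.array((x,y))+.5)*f
    cv2.polylines(im,[np.round(p).astype(int)],False,(255,255,0),1)
    cv2.imwrite(f'pics/{n}10_{t}.png',im)
delta((0,0,.145))
a=cv2.hconcat([cv2.imread('pics/side10_3.53.png')[:,60:400],cv2.imread('pics/side10_3.2.png')[:,60:400]]);cv2.imwrite('pics/c10.png',a)
a=cv2.hconcat([cv2.imread('pics/scene10_3.53.png')[:,100:500],cv2.imread('pics/scene10_3.2.png')[:,100:500]]);cv2.imwrite('pics/d10.png',a)
"
```

```text
t 12.93 pos [0.6227 0.1097 0.2553] shift [ -0.4 110.3  28.9] turn [-0.0007  0.0022  0.0002] F [-0.4  0.5 -0.6] gap 0.0004
```

View pics/c10.png

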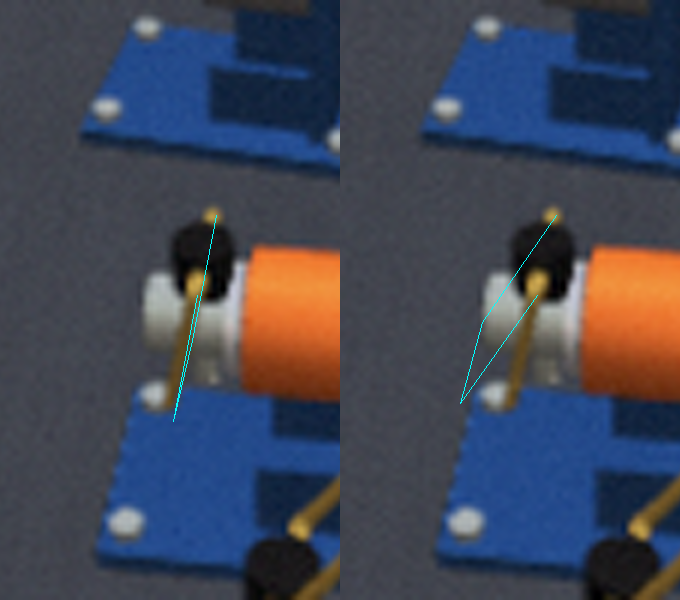

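View pics/d10.png

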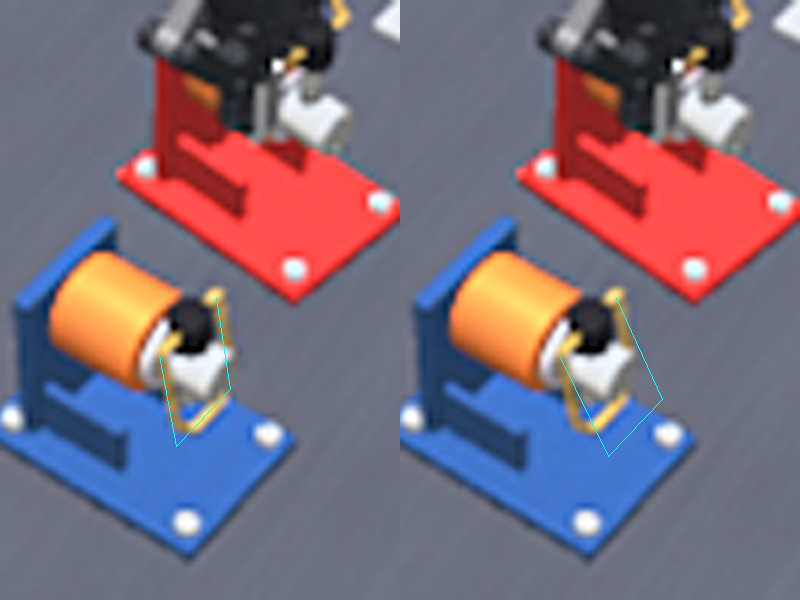

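```bash
 python3 -c "
from workcell import arm
print(arm.hand_in())"
```

```text
the job is handed in; nothing more can be done
None
```

The orange roller's linchpin is pushed home and its brass ring now hangs over the end of the shaft. I handed the job in at about 13 s of the 38 s; no verdict is reported.

- **Pin:** I pressed it down with the closed fingers until they stopped firmly at z = 0.1197 m, against an expected 0.120 m when home. The force rose to about 30 N there. A picture afterwards showed the head on the shaft and the ring still leaning back.
- **Ring:** I pushed it past upright from behind and it fell over by its weight. In the last side and scene pictures it matches the drawn 3.53 rad position and clearly not the 3.2 rad one. It looked the same in frames about 0.1 s apart.
- **Gripper:** at hand-in it stood about 0.255 m above the bench, with a force reading near zero.
- **Other objects:** I never went near the grey stand or the look-alikes with the fingers. I did not measure the grey ring tip's position, only saw nothing moved in the pictures.
- **Detour:** on the way in, the last joint ran into its limit, so I turned the tool half a turn. This touched nothing.

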